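# Slide the cell base plate out to its line and hold it

## Robot

A 6-joint arm with a two-finger parallel gripper is mounted at the origin on the work surface. World frame = base frame: x ahead of the robot, y to its left, z up, the work surface at z = 0. Lengths are in m, angles in rad, forces in N, time in s.
With the tool pointing down it reaches from about 0.35 to 0.975 m from the base axis. Payload 4.9 kg.
Tool frame: the origin (TCP) lies on the centre line of the jaws, within the pads' length; the fingertips stand 22 mm ahead of it and the grasp point (between the pads) lies 3 mm ahead of it (manip.tcp_to_tips is the distance from the TCP to the fingertips, in m); z points along the fingers, x is the direction in which the jaws open and shut, and the axes are right-handed (so a half turn about z gives the same grasp; the last joint's range is limited). The gripper opens to 85 mm and grips with 20 to 120 N. Pads are 22 mm wide; open, the fingers measure 114 mm over their backs; the gripper's body (76 mm by 85 mm) begins 54 mm behind the grasp point. The pads swing forward as they close: fully open they stand 13 mm farther back than shut.
Start: joints at [-1.462, 0.053, 1.613, -0, 1.476, -0.119], TCP at [0.141, -0.609, 0.253] pointing down, gripper open.
Joint ranges: [-3.01, 3.01], [-1.01, 2.22], [0.06, 2.58], [-1.02, 4.17], [0.09, 2.62], [-3.14, 3.14]. Speed limits (rad/s): [2.57, 2.57, 3.14, 3.14, 3.14, 3.14].

## Interface

Orientations are given as a unit quaternion [w, x, y, z].
In Python, from plant import manip gives the robot as it stands.
- The arm moves only by the shell command python3 -m pendant 'ROWS'. ROWS is a JSON object of lists of equal length, an entry for each row: "linear": the shift along the tool's x, y, z in cm, a list of three; "rotation": the turn, a rotation vector about the tool's x, y, z in degrees, a list of three; "grip": the closure, from 0 (fully open) to 1 (shut). A call has exactly 10 rows; each row is the pose to reach, as a shift and turn from the pose commanded when the call began, along the tool's axes at that moment; what a row does not reach only later rows make up. A row lasts 1/12 s, in which the tool goes at most 41.7 mm and 7.16 degrees, less where a joint would pass 70% of its speed; a pose out of reach is approached as far as the arm can. A call with a gripper value outside its range is refused whole. The fingers move at their own pace and stop on an object; the grip force is fixed at half the most. Time passes only in rows, so rows that repeat a pose let the fingers close, or fill a call up. It gives the time, the measured TCP pose, the force and the opening at its end, in the units of the state.
- manip.state(): the state, without advancing time (a new reading comes with each control period).
- manip.grab_frame(name): name is "side" or "top" or "wrist"; returns the picture (480x640x3 uint8, red, green, blue); there is no depth.
- manip.calibration(name): a dict with "fx", "fy", "cx", "cy" (pixels), "cam_to_world" (4x4, takes a point from camera to world coordinates). Camera axes: x right, y up, looking along -z (the intrinsics and any distortion apply to the point x, -y, -z); pixel columns grow to the right and rows downward; lengths in m; the calibration is good to about 2 mm. A picture is of the moment at which its call begins: read the wrist's pose just before it. calibration takes no time and is no camera call; for the wrist camera it gives the pose at the moment of the call.
- manip.job_done(): hands the job in, once; it reports no verdict.
The state is a dict: "time": time; "joint_pos": joint angles; "joint_vel": joint speeds; "joint_efforts": joint torques, N m; "tool_pos": TCP position; "tool_rot": TCP orientation; "contact_force": force on the tool from outside, world axes, zero at the start; "ft_torque": the same for the moment, N m; "gripper_width": opening from 0.0 (shut) to 1.0 (fully open).
Only numpy, scipy, OpenCV 4.12 (cv2) and the standard library are available. Lean on these libraries where they do the work, as an engineer would, in place of code of your own. Each camera call takes 0.05 s, during which the arm holds its last target. There are 200 camera calls.

## Task

Slide the aluminium base plate out over the open end of the red stand until the black line across it lies along the stand's edge, so that a colleague can reach the drain hole from below. Keep the plate flat on the stand all the way and leave the tray, load cell, spanner and bottle where they are. Past half-way the plate would tip off by itself, so finish still holding it, level and at rest on the stand; do not let go.

Things in the scene. Friction and masses are not known exactly. Their poses are not given: they have to be found in the camera images.
- stand_edge (a point): Middle of the top edge of the fixed red stand's open end. Axes are the stand's: y points outward, level, square to this edge (the way to slide), x along the edge, z up. Its flat steel top, 220 (x) by 270 (y) by 15 mm, is 120 mm above the bench. A back stop 16 mm high closes the other end; nuts and rod ends 14 mm high stand on the top 95 mm either side of the middle.
- plate_mark (a point): Middle of the black line across the loose aluminium base plate, at the plate's underside. Axes are the plate's: x along the line, y along the plate towards the end that goes out, z up. The line is 4 mm wide, crosses the top and both sides, 155 mm from the outer end. When done, this point lies at stand_edge (in the stand's y) and the plate's y is parallel to the stand's.
- plate_drain (a point): Drain hole, brass-rimmed, in the middle of the plate's top; 35 mm further out than the line, and also the plate's centre of mass. The plate is 100 (x) by 240 (y) by 10 mm, 0.6 to 0.9 kg, and starts flat on the stand, up to 4 degrees askew. Axes are the plate's.
- plate_handle (a point): Centre of the bar of the inner bow handle, the one that stays over the stand: a dark steel bar 12 mm thick along the plate's x, 84 mm between leg centres, 50 mm above the plate's underside (34 mm free below), 67 mm behind the line in y. It can be pinched across the bar from above. Axes are the plate's. A like handle stands at the outer end, 204 mm further out.
- tray_mid (a point): Centre of the loose blue drip tray, 200 x 170 x 60 mm high, on the bench below the open end; leave it alone.
- loadcell_mid (a point): Centre of a loose S-shaped aluminium load cell, 60 x 25 mm, 100 mm high, standing on the bench beside the stand; leave it alone.
- spanner_grip (a point): Handle of a loose steel spanner, 160 mm long, lying on the bench on the robot's side of the stand; leave it alone.
- bottle_mid (a point): Centre of a loose white bottle with a red cap, 64 mm thick, 170 mm high, standing on the bench beyond the stand; leave it alone.

How it is judged:
At the end, for the whole second after the job is handed in: The plate's line is within 8 mm of the stand's edge and within 40 mm of its middle sideways, the plate square within 5 degrees, level within 3 degrees, resting on the stand (over 1 N, height within 3 mm), still, and held by the fingers (over 1 N); nothing else carries it (y of plate_mark in the frame of stand_edge between -0.008 and 0.008 m and x of plate_mark in the frame of stand_edge between -0.04 and 0.04 m and angle between the y axis of plate_mark and the y axis of stand_edge, either way round below 0.09 rad and angle between plate_mark's own z axis and vertical below 0.05 rad and z of plate_mark in the frame of stand_edge between -0.003 and 0.003 m and contact force between plate and stand above 1 N and contact force between the fingers and plate above 1 N and contact force between plate and tray below 0.1 N and linear speed of plate below 0.02 m/s and angular speed of plate below 0.1 rad/s); the arm keeps its last pose, push and grip.
It fails at once if the plate tips or is tilted by more than 7 degrees (angle between plate_mark's own z axis and vertical above 0.12 rad).
It fails at once if the plate is lifted off the stand by more than 12 mm (z of plate_mark in the frame of stand_edge above 0.012 m).
It fails at once if the tray, load cell, spanner or bottle is shifted by more than 20 mm or knocked over (distance of any of tray_mid, loadcell_mid, spanner_grip, bottle_mid from where it was at the start of the episode above 0.02 m).
It also fails if it takes over 35 s, if anything falls off the work surface, if the arm or the gripper's body presses on something with over 40 N, if the wrist force passes 120 N, or if a joint passes its speed limit or range.

## Working session

There is one attempt and no reset: what is moved stays moved. The work goes in short steps, Python scripts to look and compute and a shell command to move; the robot and the scene stay as the last step left them, time stands still between calls to the robot, and variables do not carry over. Pictures are saved under pics/ and viewed, about 8 in all and at most 12, crops included, and the job is handed in when it is done.

```bash
mkdir -p pics; ls
python3 - <<'E'
from plant import manip
import cv2
s=manip.state();print(s)
for n in("side","top"):
    im=manip.grab_frame(n);cv2.imwrite(f"pics/{n}0.png",im[:,:,::-1]);c=manip.calibration(n);print(n,c)
E
```

```text
pics
{'time': 0.0, 'joint_pos': array([-1.46200269e+00,  5.33611239e-02,  1.61429007e+00,  1.56753866e-05,
        1.47599054e+00, -1.19029601e-01]), 'joint_vel': array([-1.03127915e-03,  6.68488557e-04, -2.68536624e-04,  1.11005641e-03,
       -3.62981344e-04,  9.98728525e-05]), 'joint_efforts': array([-5.30965135e-04, -3.93682408e+01, -3.70183682e+01, -3.72014401e-04,
        7.00846067e-03, -2.20288956e-05]), 'tool_pos': array([ 0.14108458, -0.60827918,  0.25206267]), 'tool_rot': array([-7.33645649e-04,  7.82896800e-01, -6.22150746e-01, -7.15196975e-04]), 'contact_force': array([0.17589323, 0.30325495, 0.09021167]), 'ft_torque': array([-0.04072898, -0.02568088, -0.01299777]), 'gripper_width': 1.0000357046287058}
side {'fx': 471.33384952177903, 'fy': 471.33384952177903, 'cx': 321.5249063380405, 'cy': 237.69514672916088, 'cam_to_world': array([[-0.99408196,  0.0682729 , -0.08449777,  0.4948009 ],
       [-0.1074316 , -0.50250126,  0.85787582,  0.7849436 ],
       [ 0.01610943,  0.86187661,  0.50686211,  0.56936983],
       [ 0.        ,  0.        ,  0.        ,  1.        ]])}
top {'fx': 577.9175707369619, 'fy': 577.9175707369619, 'cx': 324.79898655301935, 'cy': 244.68029063975754, 'cam_to_world': array([[ 0.02141337,  0.99238927, -0.12126418,  0.43710954],
       [-0.9997537 ,  0.02196234,  0.00319216,  0.02304681],
       [ 0.00583111,  0.12116595,  0.99261514,  1.22041712],
       [ 0.        ,  0.        ,  0.        ,  1.        ]])}
```

View pics/top0.png

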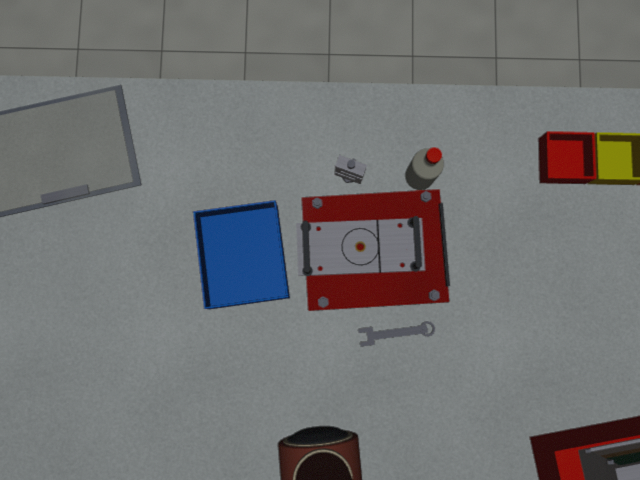

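View pics/side0.png

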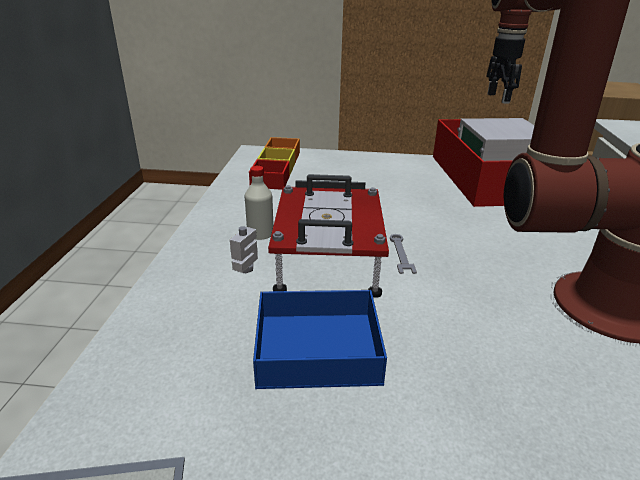

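```bash
cat > h.py <<'E'
import numpy as np, cv2
from plant import manip
def ray(n,px,z,c=None):
    c=c or manip.calibration(n);T=np.array(c["cam_to_world"]);px=np.atleast_2d(px).astype(float)
    d=np.c_[(px[:,0]-c["cx"])/c["fx"],-(px[:,1]-c["cy"])/c["fy"],-np.ones(len(px))]@T[:3,:3].T
    return T[:3,3]+d*((z-T[2,3])/d[:,2])[:,None]
def fit(p):
    vx,vy,x,y=cv2.fitLine(np.float32(p),cv2.DIST_HUBER,0,.01,.001).ravel();return np.array([x,y]),np.array([vx,vy])
def edge(im,n="top"):
    r=im.astype(int);m=((r[...,0]>110)&(r[...,1]<60)).astype(np.uint8)
    return m
E
python3 - <<'E'
from h import *
im=cv2.imread("pics/top0.png")[:,:,::-1].copy()
m=edge(im)
pts=[]
for r in list(range(202,217))+list(range(282,305)):
    c=np.where(m[r,280:460])[0]+280
    pts.append((c[0]-.5,r))
P=ray("top",pts,.12)[:,:2];print("left edge px",pts[0],pts[-1]);
p0,d=fit(P);print("edge",p0,d,np.abs((P-p0)@[d[1],-d[0]]).max())
# side edges
T=[];B=[]
for c in range(325,415):
    k=np.where(m[170:330,c])[0]+170;T.append((c,k[0]-.5));B.append((c,k[-1]+.5))
for q in(T,B):
    p1,d1=fit(ray("top",q,.12)[:,:2]);print("side",p1,d1)
g=im.mean(2)
L=[]
for r in range(225,271):
    w=np.clip(150-g[r,372:388],0,None);
    if w.sum()>30:L.append((372+(w*np.arange(16)).sum()/w.sum(),r))
p2,d2=fit(ray("top",L,.13)[:,:2]);print("line",p2,d2,L[0],L[-1],len(L))
cv2.imwrite("pics/crop1.png",cv2.resize(im[180:320,285:460,::-1],None,fx=4,fy=4,interpolation=cv2.INTER_CUBIC))
E
```

```text
Traceback (most recent call last):
IndexError: index 0 is out of bounds for axis 0 with size 0
```

```bash
cat > m.py <<'E'
from h import *
im=cv2.imread("pics/top0.png")[:,:,::-1].copy()
print(im[290,340],im[210,350],im[203,298:310:2].tolist())
hsv=cv2.cvtColor(im,cv2.COLOR_RGB2HSV)
m=(((hsv[...,0]<12)|(hsv[...,0]>168))&(hsv[...,1]>150)&(hsv[...,2]>60)).astype(np.uint8)
cv2.imwrite("pics/crop1.png",cv2.resize(im[180:320,285:460,::-1],None,fx=4,fy=4,interpolation=cv2.INTER_CUBIC))
pts=[]
for r in list(range(204,217))+list(range(282,303)):
    c=np.where(m[r,280:460])[0]+280
    if len(c): pts.append((c[0]-.5,r))
P=ray("top",pts,.12)[:,:2];print("left edge px",pts[0],pts[-1]);
p0,d=fit(P);print("edge",p0,d,np.abs((P-p0)@[d[1],-d[0]]).max())
T=[];B=[]
for c in range(330,410):
    k=np.where(m[170:330,c])[0]+170;T.append((c,k[0]-.5));B.append((c,k[-1]+.5))
for q in(T,B):
    p1,d1=fit(ray("top",q,.12)[:,:2]);print("side",p1,d1,q[0],q[-1])
g=im.mean(2)
L=[]
for r in range(225,271):
    w=np.clip(120-g[r,374:386],0,None);
    if w.sum()>30:L.append((374+(w*np.arange(12)).sum()/w.sum(),r))
p2,d2=fit(ray("top",L,.13)[:,:2]);print("line",p2,d2,L[0],L[-1],len(L))
E
python3 m.py
```

```text
[96 14 12] [99 23 15] [[124, 129, 129], [125, 131, 130], [100, 54, 52], [97, 23, 20], [98, 25, 23], [96, 17, 18]]
left edge px (np.float64(302.5), 204) (np.float64(307.5), 302)
edge [0.5897784 0.0601062] [0.9966659  0.08159132] 0.0011595708523742816
side [ 0.67246467 -0.05538753] [ 0.08078092 -0.9967319 ] (330, np.float64(196.5)) (409, np.float64(191.5))
side [ 0.45596024 -0.06769796] [ 0.08306656 -0.996544  ] (330, np.float64(308.5)) (409, np.float64(303.5))
line [ 0.5689909  -0.08213302] [0.99807346 0.06204305] (np.float64(377.72549019607845), 225) (np.float64(379.5377358490566), 270) 46
```

View pics/crop1.png

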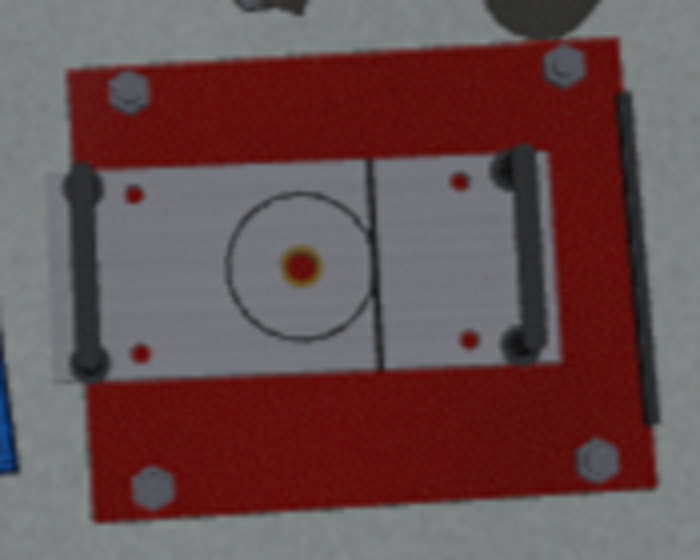

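```bash
cat >> m.py <<'E'
print("----")
hsv=cv2.cvtColor(im,cv2.COLOR_RGB2HSV)
# plate sides (top face z=.13) : non-red boundary from within
T=[];B=[]
for c in list(range(325,372))+list(range(388,405)):
    col=m[:,c]
    r=244
    up=np.where(col[200:232])[0]+200; dn=np.where(col[262:300])[0]+262
    T.append((c,up[-1]+.5)) if up[-1]<228 else 0; B.append((c,dn[0]-.5)) if dn[0]>266 else 0
S=[fit(ray("top",q,.13)[:,:2]) for q in(T,B)]
for s in S:print("plate side",s[0],s[1])
u=-S[0][1]-S[1][1]; u*=np.sign(u[1]);u/=np.linalg.norm(u)
n=np.array([-d[1],d[0]]);n*=np.sign(n[1])
print("plate y",u,"stand y",n,"deg",np.degrees(np.arctan2(u[1],u[0])),np.degrees(np.arctan2(n[1],n[0])))
w=np.array([u[1],-u[0]]);mid=(S[0][0]+S[1][0])/2
L2=[q for q in L if q[1]<233 or q[1]>263]
lp=ray("top",L2,.13)[:,:2].mean(0)
mk=np.array(mid@w*w+lp@u*u);print("mark",mk,"handle pred",mk-.067*u, "width",(S[0][0]-S[1][0])@w)
hb=ray("top",[(415.7,217.5),(418.7,266)],.176)[:,:2];print("bar px",hb,hb.mean(0))
ce=(ray("top",[(360,246.5)],.13)[0,:2]);print("drain-35",ce-.035*u)
print("travel",(p0-mk)@n)
s=manip.state();p=s["tool_pos"];from scipy.spatial.transform import Rotation as R
q=s["tool_rot"];Rt=R.from_quat(q[[1,2,3,0]]).as_matrix();print(Rt)
t=np.r_[mk-.067*u,.173];print("shift cm",Rt.T@(t-p)*100)
a=np.arctan2(-u[1],-u[0])-np.arctan2(Rt[1,0],Rt[0,0]);print("turn world z deg",np.degrees(a))
E
python3 m.py
```

```text
[96 14 12] [99 23 15] [[124, 129, 129], [125, 131, 130], [100, 54, 52], [97, 23, 20], [98, 25, 23], [96, 17, 18]]
left edge px (np.float64(302.5), 204) (np.float64(307.5), 302)
edge [0.5897784 0.0601062] [0.9966659  0.08159132] 0.0011595708523742816
side [ 0.67246467 -0.05538753] [ 0.08078092 -0.9967319 ] (330, np.float64(196.5)) (409, np.float64(191.5))
side [ 0.45596024 -0.06769796] [ 0.08306656 -0.996544  ] (330, np.float64(308.5)) (409, np.float64(303.5))
line [ 0.5689909  -0.08213302] [0.99807346 0.06204305] (np.float64(377.72549019607845), 225) (np.float64(379.5377358490566), 270) 46
----
plate side [ 0.61864525 -0.02493476] [ 0.05927408 -0.9982417 ]
plate side [ 0.5161305 -0.0374001] [ 0.05705447 -0.99837106]
plate y [-0.05816431  0.99830705] stand y [-0.08159132  0.9966659 ] deg 93.33445 94.68004
mark [ 0.57037863 -0.08249931] handle pred [ 0.57427564 -0.14938589] width 0.10306623
bar px [[ 0.61856473 -0.14580899]
 [ 0.52951474 -0.15146421]] [ 0.57403973 -0.1486366 ]
drain-35 [ 0.57035424 -0.08236978]
travel 0.14054720000915372
[[ 2.25831561e-01 -9.74166349e-01 -1.75691155e-04]
 [-9.74164669e-01 -2.25831501e-01  1.82486780e-03]
 [-1.81740140e-03 -2.40960630e-04 -9.99998319e-01]]
shift cm [-34.91210181 -52.56247757   7.99293303]
turn world z deg -9.717355661070485
```

```bash
python3 -m pendant '{"linear":[[-1,-1.5,0],[-3,-4.5,0],[-5.2,-7.9,0],[-7.4,-11.2,0],[-9.6,-14.5,0],[-11.8,-17.8,0],[-14,-21.1,0],[-16.2,-24.4,0],[-18.4,-27.7,0],[-20.6,-31,0]],"rotation":[[0,0,1],[0,0,2],[0,0,3],[0,0,4],[0,0,5],[0,0,6],[0,0,7],[0,0,8],[0,0,9],[0,0,9.7]],"grip":[0,0,0,0,0,0,0,0,0,0]}'
cat > t.py <<'E'
from h import *
from scipy.spatial.transform import Rotation as R
import sys
def to(t,ang):
    s=manip.state();p=s["tool_pos"];q=s["tool_rot"];Rt=R.from_quat(q[[1,2,3,0]]).as_matrix()
    print("t",s["time"],"p",p.round(4),"shift cm",(Rt.T@(np.array(t)-p)*100).round(2),"turn tool z",round(np.degrees(np.arctan2(Rt[1,0],Rt[0,0]))-ang,2),"tilt",Rt[:,2].round(4),"F",s["contact_force"].round(1),s["ft_torque"].round(2),"w",round(s["gripper_width"],3))
    # turn about tool z = -(world)
to(list(map(float,sys.argv[1:4])),float(sys.argv[4]))
E
python3 t.py .5742 -.1492 .2520 -86.67
```

```text
time: 0.93
tool_pos: [0.3974, -0.3363, 0.2529]
tool_rot: [-0.0, 0.727, -0.686, -0.0]
contact_force: [0.2, -0.6, -0.1]
gripper_width: 0.998
t 0.9333 p [ 0.3974 -0.3363  0.2529] shift cm [-17.66 -18.72   0.09] turn tool z -0.03 tilt [-2.e-04  3.e-04 -1.e+00] F [ 0.2 -0.6 -0.1] [-0.04 -0.08 -0.02] w 0.998
```

```bash
python3 -m pendant '{"linear":[[-2.5,-2.7,0],[-5,-5.3,0],[-7.5,-8,0],[-10,-10.6,0],[-12.5,-13.3,0],[-15,-16,0],[-16.8,-17.9,0],[-17.7,-18.8,0],[-17.7,-18.8,1],[-17.7,-18.8,2]],"rotation":[[0,0,0],[0,0,0],[0,0,0],[0,0,0],[0,0,0],[0,0,0],[0,0,0],[0,0,0],[0,0,0],[0,0,0]],"grip":[0,0,0,0,0,0,0,0,0,0]}'
python3 t.py .5742 -.1492 .172 -86.67
python3 - <<'E'
from h import *
c=manip.calibration("wrist");im=manip.grab_frame("wrist");cv2.imwrite("pics/w1.png",im[:,:,::-1])
T=np.array(c["cam_to_world"]);
for P in([.57428,-.14939,.17],[.5704,-.0825,.13]):
    q=T[:3,:3].T@(np.array(P)-T[:3,3]);print(c["cx"]-c["fx"]*q[0]/q[2],c["cy"]+c["fy"]*q[1]/q[2])
E
```

```text
time: 1.77
tool_pos: [0.5739, -0.1506, 0.2328]
tool_rot: [0.0, 0.728, -0.686, 0.0]
contact_force: [-0.0, 0.6, -0.4]
gripper_width: 1.002
t 1.7667 p [ 0.5739 -0.1506  0.2328] shift cm [-0.15 -0.03  6.08] turn tool z 0.07 tilt [ 1.e-04 -8.e-04 -1.e+00] F [-0.   0.6 -0.4] [ 0.03 -0.04 -0.01] w 1.002
322.62465673449344 272.2480215012234
214.08323923667757 246.2739642320803
```

View pics/w1.png

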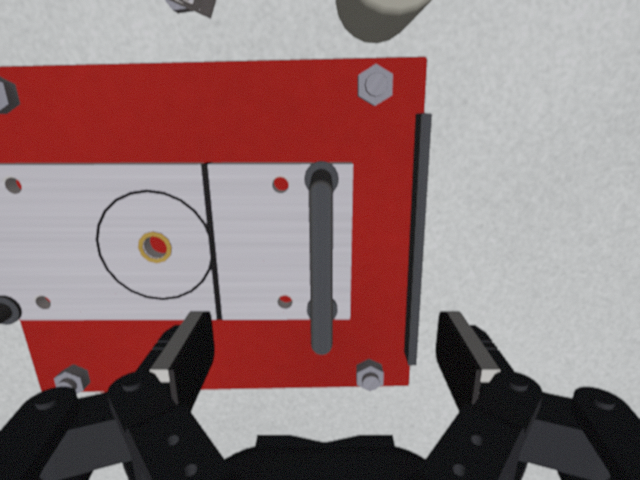

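The wrist view shows the bar at columns ~321 (rows 180–350) and the line at ~(212,242). My predictions were (323,272) and (214,246), so they agree within about 2 mm and I can descend.

```bash
python3 -m pendant '{"linear":[[-0.1,0,1],[-0.1,0,2],[-0.1,0,3],[-0.1,0,4],[-0.1,0,5],[-0.1,0,5.7],[-0.1,0,6.1],[-0.1,0,6.1],[-0.1,0,6.1],[-0.1,0,6.1]],"rotation":[[0,0,0],[0,0,0],[0,0,0],[0,0,0],[0,0,0],[0,0,0],[0,0,0],[0,0,0],[0,0,0],[0,0,0]],"grip":[0,0,0,0,0,0,0,0,0,0]}'
python3 t.py .5742 -.1492 .172 -86.67
python3 -m pendant '{"linear":[[0,0,0],[0,0,0],[0,0,0],[0,0,0],[0,0,0],[0,0,0],[0,0,0],[0,0,0],[0,0,0],[0,0,0]],"rotation":[[0,0,0],[0,0,0],[0,0,0],[0,0,0],[0,0,0],[0,0,0],[0,0,0],[0,0,0],[0,0,0],[0,0,0]],"grip":[0.2,0.4,0.6,0.7,0.8,0.9,1,1,1,1]}'
python3 t.py .5742 -.1492 .172 -86.67
```

```text
time: 2.65
tool_pos: [0.5743, -0.1496, 0.173]
tool_rot: [-0.0, 0.728, -0.686, 0.001]
contact_force: [-0.2, 0.0, -0.2]
gripper_width: 0.999
t 2.65 p [ 0.5743 -0.1496  0.173 ] shift cm [-0.04  0.01  0.1 ] turn tool z 0.03 tilt [ 1.2e-03 -5.0e-04 -1.0e+00] F [-0.2  0.  -0.2] [ 0.   -0.03  0.02] w 0.999
time: 3.48
tool_pos: [0.5739, -0.1493, 0.1725]
tool_rot: [-0.0, 0.728, -0.686, -0.0]
contact_force: [-0.3, 2.9, 2.2]
gripper_width: 0.117
t 3.4833 p [ 0.5739 -0.1493  0.1725] shift cm [-0.   -0.03  0.05] turn tool z 0.03 tilt [ 1.e-04  4.e-04 -1.e+00] F [-0.3  2.9  2.2] [0.33 0.13 0.  ] w 0.117
```

```bash
python3 -m pendant '{"linear":[[-0.3,0,0.05],[-0.8,0,0.05],[-1.4,0,0.05],[-2.0,0,0.05],[-2.6,0,0.05],[-3.2,0,0.05],[-3.8,0,0.05],[-4.4,0.1,0.05],[-4.8,0.1,0.05],[-5,0.1,0.05]],"rotation":[[0,0,0],[0,0,0],[0,0,-0.2],[0,0,-0.4],[0,0,-0.5],[0,0,-0.5],[0,0,-0.5],[0,0,-0.5],[0,0,-0.5],[0,0,-0.5]],"grip":[1,1,1,1,1,1,1,1,1,1]}'
python3 t.py .5644 -.0092 .172 -85.32
python3 - <<'E'
from h import *
im=manip.grab_frame("side");cv2.imwrite("pics/s2.png",cv2.resize(im[140:320,200:440,::-1],None,fx=3,fy=3,interpolation=cv2.INTER_CUBIC))
E
```

```text
time: 4.32
tool_pos: [0.5705, -0.1009, 0.1725]
tool_rot: [0.001, 0.73, -0.683, 0.002]
contact_force: [0.3, -5.5, 1.5]
gripper_width: 0.117
t 4.3167 p [ 0.5705 -0.1009  0.1725] shift cm [-9.19 -0.01  0.01] turn tool z -0.83 tilt [ 0.0018 -0.004  -1.    ] F [ 0.3 -5.5  1.5] [-0.89 -0.02  0.06] w 0.117
```

View pics/s2.png

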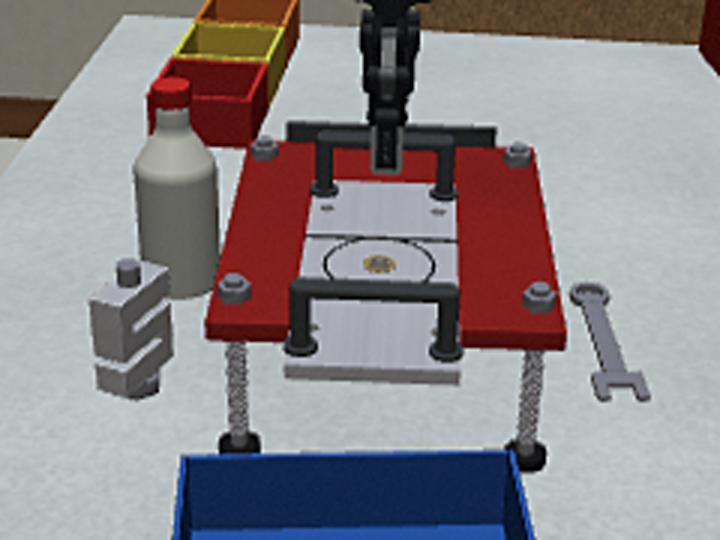

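The plate has slid about 5 cm, lies flat and is gripped mid-bar, so I'm continuing.

```bash
python3 -m pendant '{"linear":[[-0.5,0,0.03],[-1.2,0,0.05],[-2,0,0.05],[-2.8,0,0.05],[-3.6,0,0.05],[-4.4,0,0.05],[-5.1,0,0.05],[-5.6,0,0.05],[-5.9,0,0.05],[-6,0,0.05]],"rotation":[[0,0,0],[0,0,-0.2],[0,0,-0.4],[0,0,-0.6],[0,0,-0.8],[0,0,-0.8],[0,0,-0.8],[0,0,-0.8],[0,0,-0.8],[0,0,-0.8]],"grip":[1,1,1,1,1,1,1,1,1,1]}'
python3 t.py .5644 -.0092 .172 -85.32
```

```text
time: 5.2
tool_pos: [0.5669, -0.0412, 0.1727]
tool_rot: [0.001, 0.735, -0.678, 0.003]
contact_force: [-0.3, -7.3, 3.0]
gripper_width: 0.116
t 5.2 p [ 0.5669 -0.0412  0.1727] shift cm [-3.21 -0.01  0.05] turn tool z -0.02 tilt [ 0.0028 -0.0044 -1.    ] F [-0.3 -7.3  3. ] [-1.2  -0.07 -0.02] w 0.116
```

```bash
python3 -m pendant '{"linear":[[-0.4,0,0.03],[-0.9,0,0.05],[-1.4,0,0.05],[-1.9,0,0.05],[-2.4,0,0.05],[-2.7,0,0.05],[-2.9,0,0.05],[-2.9,0,0.05],[-2.9,0,0.05],[-2.9,0,0.05]],"rotation":[[0,0,0],[0,0,0],[0,0,0],[0,0,0],[0,0,0],[0,0,0],[0,0,0],[0,0,0],[0,0,0],[0,0,0]],"grip":[1,1,1,1,1,1,1,1,1,1]}'
python3 t.py .5644 -.0092 .172 -85.32
python3 - <<'E'
from h import *
for n,(a,b,c,d) in{"top":(180,320,260,460),"side":(140,320,200,440)}.items():
    im=manip.grab_frame(n);cv2.imwrite(f"pics/{n}3.png",im[:,:,::-1])
    cv2.imwrite(f"pics/{n}3c.png",cv2.resize(im[a:b,c:d,::-1],None,fx=3,fy=3,interpolation=cv2.INTER_CUBIC))
E
```

```text
time: 6.03
tool_pos: [0.5655, -0.0132, 0.1738]
tool_rot: [0.0, 0.735, -0.678, 0.004]
contact_force: [1.8, -7.3, 8.0]
gripper_width: 0.116
t 6.0333 p [ 0.5655 -0.0132  0.1738] shift cm [-0.41  0.08  0.17] turn tool z -0.05 tilt [ 0.0055 -0.0056 -1.    ] F [ 1.8 -7.3  8. ] [-1.33 -0.04  0.07] w 0.116
```

View pics/top3c.png

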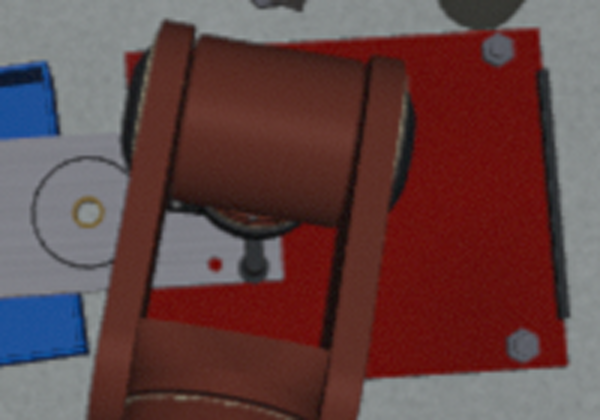

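View pics/side3c.png

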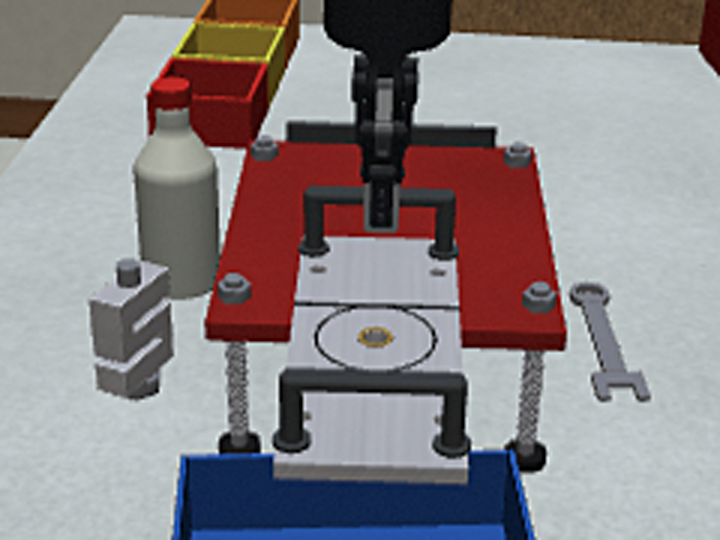

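```bash
cat > s.py <<'E'
from h import *
import sys
im=cv2.imread(sys.argv[1])[:,:,::-1].copy();g=im.astype(float).mean(2)
n=np.array([-.0816,.9967]);E=np.array([.5545,.0572])
hsv=cv2.cvtColor(im,cv2.COLOR_RGB2HSV);red=((hsv[...,0]<12)|(hsv[...,0]>168))&(hsv[...,1]>150)
# line: darkest row per column in the plate, side view
r0,r1=map(int,sys.argv[2:4]);L=[]
for c in list(range(302,308))+list(range(345,351)):
    w=np.clip(np.median(g[r0:r1,c])-15-g[r0:r1,c],0,None)
    if w.sum()>0:L.append((c,r0+(w*np.arange(r1-r0)).sum()/w.sum()))
print(L[0],L[-1]);P=ray("side",L,.13)[:,:2];print("line y rel edge mm",((P-E)@n*1000).round(1),"mid",P.mean(0))
# stand top edge corner brightness step, both flanks: largest drop along column in red zone
Q=[]
for c in list(range(275,292))+list(range(360,378)):
    col=im[235:262,c,0].astype(float);k=np.argmin(np.diff(col[:-2])+0*col[:-3]);Q.append((c,235+k+.5))
print(Q[::4]);P=ray("side",Q,.12)[:,:2];print("edge check mm",((P-E)@n*1000).round(1)[::3],np.median((P-E)@n*1000))
# drain hole rim, side view
E
python3 s.py pics/side3.png 235 248
python3 - <<'E'
from h import *
n=np.array([-.0816,.9967]);E=np.array([.5545,.0572])
p=ray("top",[(289.3,250.7)],.13)[0,:2];print("top drain-35:",(p-E)@n*1000-35,(p-E)@[.9967,.0816]*1000)
im=cv2.imread("pics/side3.png");print(im[226:262,280].tolist()[::2])
# level from side view: outer end edge rows
E
```

```text
(302, np.float64(240.77681660899654)) (350, np.float64(242.31422018348624))
line y rel edge mm [-4.  -4.2 -3.6 -3.8 -3.   6.2 -4.1 -4.2 -4.2 -3.4 -3.6 -3.2] mid [0.55844493 0.05458599]
[(275, np.float64(256.5)), (279, np.float64(247.5)), (283, np.float64(247.5)), (287, np.float64(247.5)), (291, np.float64(247.5)), (363, np.float64(249.5)), (367, np.float64(249.5)), (371, np.float64(249.5)), (375, np.float64(238.5))]
edge check mm [ 35.5   5.3   5.    4.7   4.4   4.1   4.3   4.1   3.8   3.5   6.6 -36.4] 4.335510255292967
top drain-35: -5.881388927248707 5.218735616304056
[[31, 33, 133], [30, 34, 135], [23, 26, 134], [146, 133, 126], [51, 50, 50], [144, 132, 127], [65, 63, 64], [67, 63, 48], [29, 30, 132], [32, 33, 132], [31, 33, 135], [20, 23, 87], [15, 18, 79], [11, 11, 77], [69, 71, 71], [82, 82, 82], [85, 86, 86], [86, 85, 87]]
```

```bash
python3 -m pendant '{"linear":[[0,0,0.05],[0,0,0.1],[-0.1,0,0.15],[-0.2,0,0.2],[-0.3,0,0.2],[-0.4,0,0.2],[-0.5,0,0.2],[-0.6,0,0.2],[-0.6,0,0.2],[-0.6,0,0.2]],"rotation":[[0,0,0],[0,0,0],[0,0,0],[0,0,0],[0,0,0],[0,0,0],[0,0,0],[0,0,0],[0,0,0],[0,0,0]],"grip":[1,1,1,1,1,1,1,1,1,1]}'
python3 t.py .5644 -.0092 .172 -85.32
python3 - <<'E'
from h import *
for n,(a,b,c,d) in{"top":(180,320,240,440),"side":(190,310,260,420)}.items():
    im=manip.grab_frame(n);cv2.imwrite(f"pics/{n}4.png",im[:,:,::-1])
    cv2.imwrite(f"pics/{n}4c.png",cv2.resize(im[a:b,c:d,::-1],None,fx=5,fy=5,interpolation=cv2.INTER_CUBIC)[:600,:800])
E
python3 s.py pics/side4.png 238 250
```

```text
time: 6.97
tool_pos: [0.5659, -0.0085, 0.1733]
tool_rot: [0.0, 0.735, -0.678, 0.006]
contact_force: [0.5, -12.0, 11.4]
gripper_width: 0.117
t 6.9667 p [ 0.5659 -0.0085  0.1733] shift cm [0.05 0.16 0.13] turn tool z -0.07 tilt [ 0.0078 -0.0084 -0.9999] F [  0.5 -12.   11.4] [-1.81  0.07  0.05] w 0.117
(302, np.float64(242.2822966507177)) (350, np.float64(243.514))
line y rel edge mm [ 1.3  1.2  1.8  2.7 11.2 13.2  1.5  1.5  1.3  1.2  1.1  1. ] mid [0.55778954 0.0607315 ]
[(275, np.float64(256.5)), (279, np.float64(247.5)), (283, np.float64(247.5)), (287, np.float64(247.5)), (291, np.float64(247.5)), (363, np.float64(249.5)), (367, np.float64(249.5)), (371, np.float64(249.5)), (375, np.float64(238.5))]
edge check mm [ 35.5   5.3   5.    4.7   4.4   4.1   4.3   4.1   3.8   3.5   6.6 -36.4] 4.335510255292967
```

View pics/side4c.png

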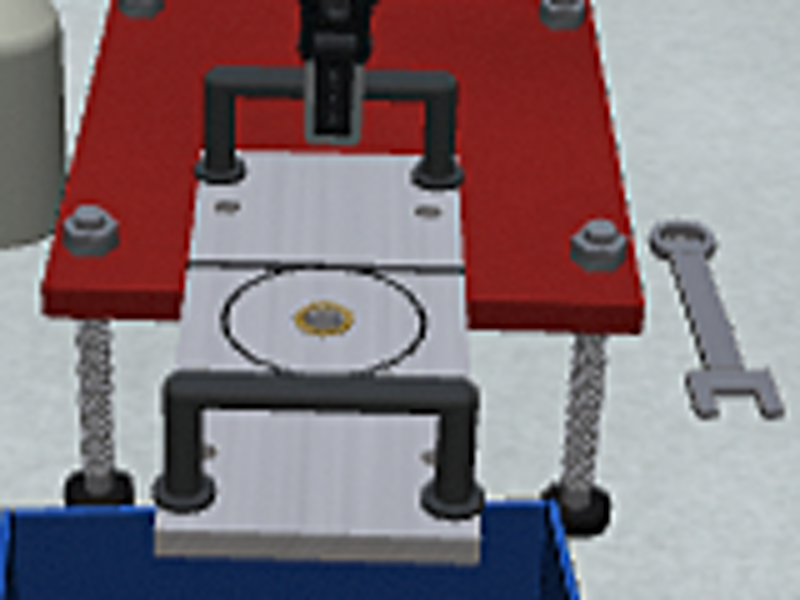

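```bash
cat > k.py <<'E'
from h import *
import sys
f=sys.argv[1]
n=np.array([-.0816,.9967]);E=np.array([.5545,.0572]);X=np.array([.9967,.0816])
g=cv2.imread(f"pics/side{f}.png").astype(float).mean(2)
def step(c,a,b,s):
    d=s*np.diff(g[a:b,c]);k=d.argmax();return a+k+.5
for nm,a,b,s in(("outer end",288,302,-1),("inner end",214,226,1)):
    q=[(c,step(c,a,b,s)) for c in range(308,346)]
    if nm[0]=="i": q=[(c,step(c,a,b,s)) for c in list(range(304,320))+list(range(336,346))]
    q=np.array(q);y=(ray("side",q,.13)[:,:2]-E)@n*1000;print(nm,"row",np.median(q[:,1]),"y",np.median(y).round(1),np.percentile(y,[20,80]).round(1))
im=cv2.imread(f"pics/top{f}.png");h=cv2.cvtColor(im,cv2.COLOR_BGR2HSV)
m=(h[...,0]>12)&(h[...,0]<40)&(h[...,1]>80);m[:230]=0;m[275:]=0;m[:,:270]=0;m[:,310:]=0
r,c=np.where(m);ctr=((c.min()+c.max())/2,(r.min()+r.max())/2);p=ray("top",[ctr],.13)[0,:2]
print("top drain",ctr,"mark y",(p-E)@n*1000-35,"x",(p-E)@X*1000)
E
python3 k.py 3; python3 k.py 4
```

```text
outer end row 294.5 y 154.8 [154.  155.3]
inner end row 219.5 y -89.9 [-90.9 -73.7]
top drain (np.float64(288.5), np.float64(250.5)) mark y -4.386475526888617 x 5.690558121672177
outer end row 296.5 y 158.4 [157.6 159.1]
inner end row 220.5 y -85.7 [-86.5 -83.2]
top drain (np.float64(286.5), np.float64(250.5)) mark y -0.5988789037495295 x 5.916643877866378
```

View pics/top4c.png

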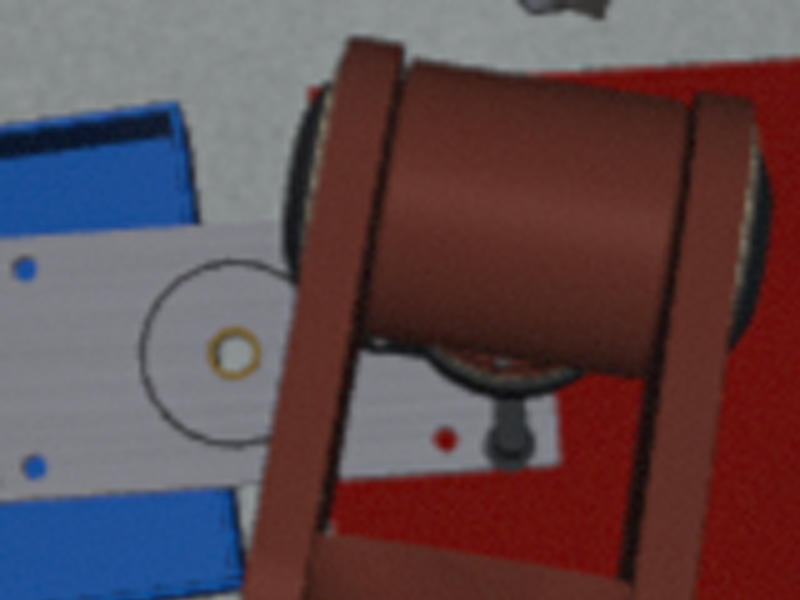

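The top view puts the line at −0.6 mm from the edge, the TCP at about +0.5 mm and the side view at about −3 mm. The plate's apparent length shows it level within about 1°. I'll hold for one call to check that nothing creeps.

```bash
python3 -m pendant '{"linear":[[0,0,0],[0,0,0],[0,0,0],[0,0,0],[0,0,0],[0,0,0],[0,0,0],[0,0,0],[0,0,0],[0,0,0]],"rotation":[[0,0,0],[0,0,0],[0,0,0],[0,0,0],[0,0,0],[0,0,0],[0,0,0],[0,0,0],[0,0,0],[0,0,0]],"grip":[1,1,1,1,1,1,1,1,1,1]}'
python3 t.py .5644 -.0092 .172 -85.32
python3 - <<'E'
from h import *
for n in("top","side"):cv2.imwrite(f"pics/{n}5.png",manip.grab_frame(n)[:,:,::-1])
print(manip.state()["joint_vel"].round(4))
E
python3 k.py 5; python3 s.py pics/side5.png 238 250|head -2
```

```text
time: 7.9
tool_pos: [0.5659, -0.0085, 0.1733]
tool_rot: [0.0, 0.735, -0.678, 0.006]
contact_force: [-0.4, -12.3, 12.4]
gripper_width: 0.12
t 7.9 p [ 0.5659 -0.0085  0.1733] shift cm [0.05 0.16 0.13] turn tool z -0.07 tilt [ 0.0078 -0.0084 -0.9999] F [ -0.4 -12.3  12.4] [-1.83  0.06  0.01] w 0.12
[-0.0007 -0.0007  0.0003  0.0006  0.0002 -0.001 ]
outer end row 296.5 y 158.4 [157.6 159.1]
inner end row 220.5 y -85.7 [-86.5 -83.2]
top drain (np.float64(286.5), np.float64(250.5)) mark y -0.5988789037495295 x 5.916643877866378
(302, np.float64(242.2841726618705)) (350, np.float64(243.52028397565923))
line y rel edge mm [ 1.3  1.2  1.8  2.6 11.3 13.2  1.5  1.5  1.4  1.2  1.1  1. ] mid [0.55778965 0.0607329 ]
```

Nothing moved during the hold, so I'm handing the job in.

```bash
python3 -c "
from plant import manip
print(manip.job_done())"
```

```text
the job is handed in; nothing more can be done
None
```

I gripped the inner handle from above, slid the plate about 14 cm outward flat on the stand, and turned it about 1.4° to bring it square. I handed the job in still holding it, at rest, after about 8 s; no verdict is reported.

- **Line against edge:** my checks disagreed by a few millimetres. The top camera gave −0.6 mm, the arm's own position about +0.5 mm, and the side camera about 3 mm short. All are within the 8 mm limit.
- **Sideways and square:** the line is about 6 mm off the middle sideways. Squareness was set by the tool angle, within about 0.1°, and not measured again on the plate afterwards.
- **Level:** the plate's apparent length in the side view puts it level within about 1°. The tool itself leans about 0.7° under load.
- **Holding steady:** a one-call hold (0.8 s) before handing in showed no motion. The force on the tool stayed at about 12 N upward, so the fingers are pressing the plate down, and about 12 N against the slide, from friction.
- **Tray, load cell, spanner and bottle:** they looked unmoved in the pictures; I did not measure their positions.

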